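Open the battery bay of a lantern foot

ROBOT

A 7-joint arm with a two-finger parallel gripper is mounted at the origin on the work surface. World frame = base frame: x ahead of the robot, y to its left, z up, the work surface at z = 0. Lengths are in m, angles in rad, forces in N, time in s.
With the tool pointing down it reaches from about 0.425 to 0.925 m from the base axis. Payload 6.8 kg.
Tool frame: the origin (TCP) lies at the very end of the fingers, on their centre line; the grasp point (between the pads) lies 19 mm behind it; x points along the fingers, z is the direction in which the jaws open and shut, and the axes are right-handed (so a half turn about x gives the same grasp; the last joint's range is limited). The gripper opens to 85 mm and grips with 20 to 120 N. Pads are 22 mm wide; open, the fingers measure 114 mm over their backs; the gripper's body (76 mm by 85 mm) begins 54 mm behind the grasp point. The pads swing forward as they close: fully open they stand 13 mm farther back than shut.
Start: joints at [-1.223, 0.477, 0.022, 1.555, -0.011, 1.109, -0.083], TCP at [0.297, 0.606, 0.231] pointing down, gripper open.
Joint ranges: [-2.96, 2.96], [-0.34, 2.1], [-1.41, 1.46], [0.24, 2.44], [-1.37, 4.51], [0.17, 1.92], [-2.96, 2.96]. Speed limits (rad/s): [2.39, 2.39, 3.14, 3.14, 3.14, 3.14, 3.14].

INTERFACE

Orientations are given as a rotation vector (axis times angle).
In Python, from plant import robot gives the robot as it stands. The module is installed in compiled form; this text tells all that it offers.
- The arm moves only by the shell command python3 -m creep 'ROWS' [FORCE]. ROWS is text: rows parted by semicolons, each of 7 numbers parted by spaces: the turn, a rotation vector about the tool's x, y, z in rad, then the shift along the tool's x, y, z in cm, then the opening, from 0 (shut) to 1 (fully open). A call has 1 to 5 rows; each row shifts and turns the commanded pose from where the row before left it, along the tool's axes as they then stand; what a row does not reach is not made up. A row lasts 1/10 s, in which the tool goes at most 50 mm and 8.59 degrees, less where a joint would pass 70% of its speed; a pose out of reach is approached as far as the arm can. A call is refused whole if a number of a shift passes 5 or a number of a turn 0.15, either way. A call with a gripper value outside its range is refused whole. The fingers move at their own pace and stop on an object; FORCE is the grip in N (left out, the last holds). Time passes only in rows, so rows that do not move let the fingers close. It gives the time, the measured TCP pose, the force and the opening at its end, in the units of the state.
- robot.get_obs(): the state, without advancing time (a new reading comes with each control period).
- robot.snapshot(name): name is "scene" or "top" or "wrist"; returns (picture, depth): 384x512x3 uint8, red, green, blue; 384x512 float32, m along the optical axis (not along the pixel's ray), 0 where there is no reading.
- robot.calibration(name): a dict with "K" (3x3 intrinsics, pixels), "R" (3x3) and "t" (3): a world point X has camera coordinates R X + t. Camera axes: x right, y down, z forward; pixel columns grow to the right and rows downward; lengths in m; the calibration is good to about 2 mm. A picture is of the moment at which its call begins: read the wrist's pose just before it. calibration takes no time and is no camera call; for the wrist camera it gives the pose at the moment of the call.
- robot.hand_in(): hands the job in, once; it reports no verdict.
The state is a dict: "t": time; "q": joint angles; "joint_vel": joint speeds; "effort": joint torques, N m; "tool_pos": TCP position; "orientation": TCP orientation; "wrist_force": force on the tool from outside, world axes, zero at the start; "torque": the same for the moment, N m; "width": finger opening in m.
Only numpy, scipy, OpenCV 4.12 (cv2) and the standard library are available. Lean on these libraries where they do the work, as an engineer would, in place of code of your own. Each camera call takes 0.05 s, during which the arm holds its last target.

TASK

Open the battery bay of the wooden lantern foot so that its cells can be changed: press the red snap tab fully in, then push the brass cover along its rails, over the tab, until it is right off its seat and the whole bay is open. Only press and push with the fingertips: do not lift the cover, and do not force it past the raised tab. Leave the cover lying flat on the foot's ledge, and leave everything else on the counter where it is.

Things in the scene. Friction and masses are not known exactly. Their poses are not given: they have to be found in the camera images.
- foot: dark wooden lantern foot, fixed, a block 240 (x) x 96 (y) x 34 mm high; origin at the centre of its underside, z up; the cover comes off towards its +x. Its flat top, the slide plane, is 34 mm above the origin. Along x (mm): open top -120 to -88, brass rear lip 6 high -88 to -82, cover seat -80 to -10, tab -8 to 30, empty ledge 31 to 114, brass end lip 10 high 114 to 120.
- bay (a point): middle of the battery bay's mouth in the slide plane, at x = -45, y = 0 mm in the foot's frame; the bay, 56 (x) x 50 (y) mm with two green cells, lies under the cover at the start. Brass side rails 11 mm high, inner faces at y = +-34, run from x = -88 to 32 mm in the foot's frame and guide the cover.
- tab (a joint): red snap tab, pressed straight down: 0 = fully up (stands 10 mm above the slide plane and blocks the cover), 0.009 m = fully in (bottom of travel, 1 mm above the slide plane). Needs about 4 N; no spring, it stays where it is pressed. The cover passes over it once it is in by 7 mm or more.
- tab_pad (a point): centre of the top face of the red tab (38 mm in foot x, 44 mm in foot y, flat, three dark lines across); moves down with the tab. 44 mm above the foot's underside when up; at x = 11, y = 0 mm in the foot's frame.
- cover: loose brass battery cover, 150 to 290 g, 70 (x) x 64 (y) mm, on two 3 mm runners, plate top 11 mm above its underside; origin at the centre of its underside, axes as the foot's. On its seat the origin is at x = -45, y = 0, z = 34 mm in the foot's frame; the bay is wholly open from x = +18 on, and the end lip stops it at x = +79.
- cover_ridge (a point): centre of the rear (-x) face of the thumb ridge that stands up on the cover near its rear edge: ridge 10 mm thick in x, 44 mm long in y, 15 mm high from the plate top (11 mm above the cover's underside) to 26 mm; this point is 33 mm behind the cover's centre, 18 mm above its underside. Push here towards the foot's +x; sliding takes 1 to 4 N.
- panel_a: bystander: pierced brass panel 5 x 100 x 150 mm upright in the slotted stand; origin at the centre of its lower edge
- panel_b: bystander: pierced brass panel 5 x 100 x 150 mm upright in the slotted stand; origin at the centre of its lower edge
- glass_pane: bystander: orange glass pane 5 x 100 x 140 mm upright in the slotted stand; origin at the centre of its lower edge
- corner_post: bystander: brass corner post lying on the counter, 150 mm long along its x, 20 mm high; origin at the centre of its underside
- awl: bystander: bone-handled awl lying on the counter, 160 mm long along its x, 18 mm high; origin at its underside near the middle
- bowl: bystander: blue bowl, 90 mm across, 40 mm high; origin at the centre of its underside
- brush: bystander: brush lying on the counter along its x, under 35 mm high; origin at its underside

How it is judged:
By the outcome, as a careful person would: the job done as asked, in the order asked, and still so for the second after the job is handed in, with the robot touching nothing.
It also fails if it takes over 40 s, if anything falls off the work surface, if the arm or the gripper's body presses on something with over 40 N, if the wrist force passes 120 N, or if a joint passes its speed limit or range.

## Working session

There is one attempt and no reset: what is moved stays moved. The work goes in short steps, Python scripts to look and compute and a shell command to move; the robot and the scene stay as the last step left them, time stands still between calls to the robot, and variables do not carry over. Pictures are saved under pics/ and viewed, and the job is handed in when it is done.

```bash
mkdir -p pics; python3 - <<'E'
from plant import robot
import cv2, numpy as np
o=robot.get_obs()
for k,v in o.items(): print(k,np.round(v,4))
for n in ("top","scene"):
    c,d=robot.snapshot(n); cv2.imwrite(f"pics/{n}0.png",c[...,::-1]); np.save(f"{n}0_d.npy",d)
    k=robot.calibration(n); np.savez(f"{n}_cal.npz",**k); print(n,k)
E
```

```text
t 0.0
q [-1.2231  0.4778  0.0224  1.5564 -0.0115  1.1093 -0.0831]
joint_vel [ 0.0001 -0.0004 -0.0004  0.0005  0.0008 -0.0006  0.    ]
effort [ 9.00000e-04 -5.96460e+01  1.60820e+00 -2.81195e+01  1.25000e-02
  9.40000e-03 -0.00000e+00]
tool_pos [0.2969 0.6056 0.2303]
orientation [-0.8683  1.3925  0.8665]
wrist_force [ 0.2442  0.9537 -0.1271]
torque [-0.06    0.017   0.0142]
width 0.0859
top {'K': array([[452.31334389,   0.        , 255.86220389],
       [  0.        , 452.31334389, 201.34026261],
       [  0.        ,   0.        ,   1.        ]]), 'R': array([[-0.00830804, -0.99984511, -0.01551558],
       [-0.99705786,  0.00946527, -0.07606603],
       [ 0.07620111,  0.01483797, -0.99698206]]), 't': array([0.02844614, 0.59549568, 1.36869012])}
scene {'K': array([[489.80713356,   0.        , 253.43574887],
       [  0.        , 489.80713356, 186.96979058],
       [  0.        ,   0.        ,   1.        ]]), 'R': array([[-0.23201167,  0.9726639 ,  0.0097738 ],
       [ 0.66966612,  0.16700843, -0.72364043],
       [-0.70549123, -0.16134784, -0.69010796]]), 't': array([ 0.13646128, -0.35522715,  1.80412967])}
```

View pics/top0.png

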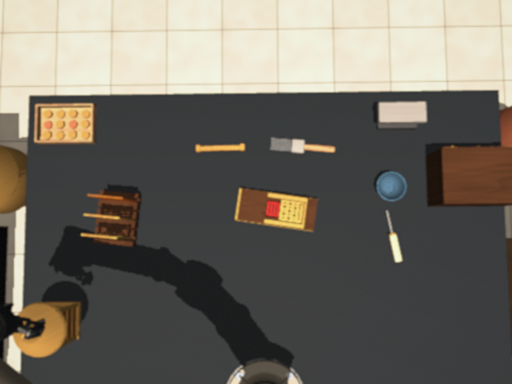

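View pics/scene0.png

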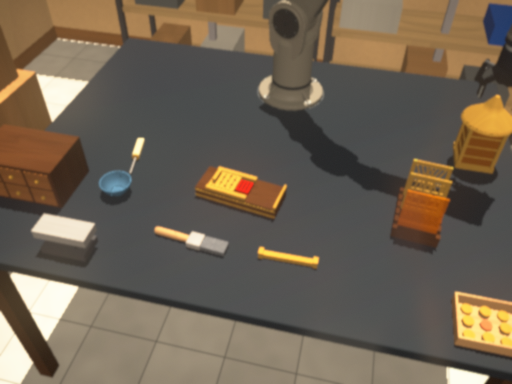

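The top view shows the foot at about (277,209). Its ledge end is at the left (about 238,205) and the cover is at the right (about 293,210), so foot +x is roughly world +y. I'll enlarge that part.

```bash
python3 - <<'E'
import cv2
a=cv2.imread("pics/top0.png")[180:240,225:330]; cv2.imwrite("pics/top0z.png",cv2.resize(a,None,fx=7,fy=7,interpolation=cv2.INTER_CUBIC))
a=cv2.imread("pics/scene0.png")[155:225,185:295]; cv2.imwrite("pics/scene0z.png",cv2.resize(a,None,fx=7,fy=7,interpolation=cv2.INTER_CUBIC))
E
```

```text
(no output)
```

View pics/top0z.png

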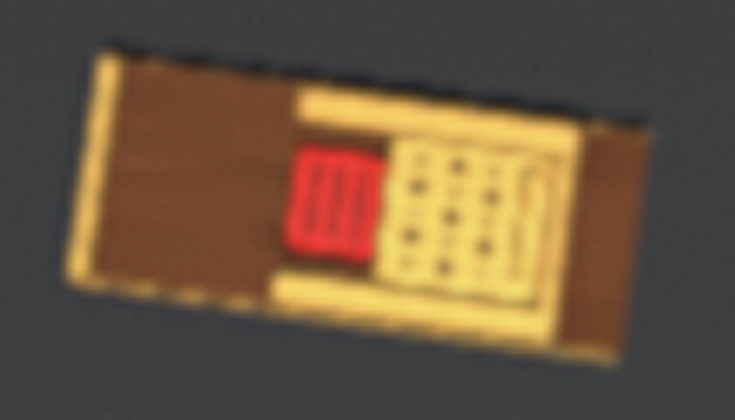

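View pics/scene0z.png

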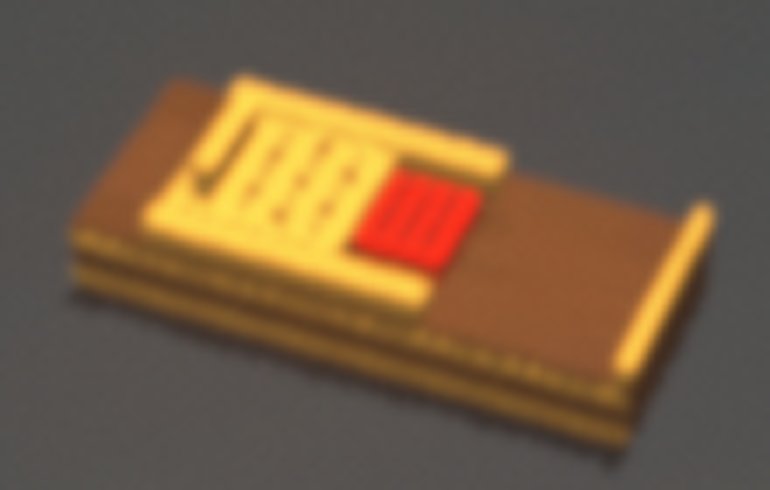

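```bash
cat > fit.py <<'E'
import numpy as np
from scipy.optimize import least_squares
def proj(cal,X):
    c=X@cal['R'].T+cal['t']; p=c@cal['K'].T; return p[:,:2]/p[:,2:]
def fpose(p,P):
    c,s=np.cos(p[2]),np.sin(p[2]); R=np.array([[c,-s,0],[s,c,0],[0,0,1]])
    return P@R.T+np.array([p[0],p[1],0])
def crop(uv,off,f=7): return (np.array(uv)+.5)/f-.5+np.array(off)
E
python3 - <<'E'
from fit import *
T=[(120,-48,44,100,53),(120,48,44,68,282),(-120,-48,34,650,130),(-120,48,34,615,360),(-8,-22,44,385,153),(30,-22,44,297,148),(30,22,44,285,250),(-8,22,44,375,262)]
S=[(120,-48,44,702,203),(120,48,44,618,375),(-120,48,34,75,238),(-120,-48,34,172,85),(-8,-22,44,402,168),(30,-22,44,482,186),(30,22,44,440,272),(-8,22,44,355,245)]
# scene check
tc=dict(np.load('top_cal.npz')); sc=dict(np.load('scene_cal.npz'))
T=np.array(T,float);S=np.array(S,float)
rt=lambda p:(proj(tc,fpose(p,T[:,:3]/1e3))-crop(T[:,3:],(225,180))).ravel()
rs=lambda p:(proj(sc,fpose(p,S[:,:3]/1e3))-crop(S[:,3:],(185,155))).ravel()
for n,f in (('top',rt),('scene',rs),('both',lambda p:np.r_[rt(p),rs(p)])):
    r=least_squares(f,[.6,0,1.5]); print(n,r.x,np.degrees(r.x[2])); print(np.round(r.fun.reshape(-1,2),1).tolist())
p=r.x
d=np.load('top0_d.npy')
for P in [(-100,0,34),(-45,0,45),(11,0,44),(75,0,34)]:
    X=fpose(p,np.array([P])/1e3); uv=proj(tc,X)[0]; u,v=np.round(uv).astype(int)
    Xc=np.linalg.inv(tc['K'])@[uv[0],uv[1],1]*d[v,u]; print(P,X,uv,tc['R'].T@(Xc-tc['t']))
E
```

```text
top [ 0.57029728 -0.03781676  1.42422064] 81.60183203252654
[[0.1, 0.8], [0.2, -0.6], [-0.4, 0.9], [0.6, -0.7], [0.0, 0.7], [0.1, -0.2], [-0.1, -0.4], [-0.5, -0.4]]
scene [ 0.57648298 -0.04057102  1.57898192] 90.46900016428224
[[-5.5, 19.6], [12.8, -28.4], [9.4, -19.4], [-14.6, 24.7], [-6.2, 10.4], [-4.3, 10.1], [5.2, -12.7], [4.3, -11.0]]
both [ 0.57264271 -0.03962744  1.47171603] 84.32311735544872
[[-0.3, 1.8], [1.3, 0.6], [-0.3, -1.9], [2.1, -3.3], [0.3, -0.2], [0.3, -0.6], [0.8, -0.7], [0.4, -1.3], [-7.9, 21.6], [14.1, -26.0], [13.3, -22.7], [-13.9, 20.4], [-6.3, 9.2], [-4.8, 9.8], [6.4, -12.7], [5.9, -11.9]]
(-100, 0, 34) [[ 0.56275088 -0.139137    0.034     ]] [309.24723489 211.36804732] [ 0.56304973 -0.13971629  0.02837085]
(-45, 0, 45) [[ 0.56819139 -0.08440674  0.045     ]] [291.43510874 209.53767714] [ 0.56804473 -0.0842444   0.04755044]
(11, 0, 44) [[ 0.57373081 -0.02868139  0.044     ]] [272.94610314 207.89774832] [ 0.5735517  -0.02861495  0.04691174]
(75, 0, 34) [[0.58006158 0.03500472 0.034     ]] [251.96048842 206.22100544] [0.58008333 0.03501255 0.03366885]
```

```bash
python3 - <<'E'
from fit import *
from scipy.spatial.transform import Rotation as Ro
T=[(120,-48,44,100,53),(120,48,44,68,282),(-120,-48,34,650,130),(-120,48,34,615,360),(-8,-22,44,385,153),(30,-22,44,297,148),(30,22,44,285,250),(-8,22,44,375,262)]
S=[(120,48,44,702,203),(120,-48,44,618,375),(-120,-48,34,75,238),(-120,48,34,172,85),(-8,22,44,402,168),(30,22,44,482,186),(30,-22,44,440,272),(-8,-22,44,355,245)]
tc=dict(np.load('top_cal.npz')); sc=dict(np.load('scene_cal.npz'))
T=np.array(T,float);S=np.array(S,float)
rt=lambda p:(proj(tc,fpose(p,T[:,:3]/1e3))-crop(T[:,3:],(225,180))).ravel()
rs=lambda p:(proj(sc,fpose(p,S[:,:3]/1e3))-crop(S[:,3:],(185,155))).ravel()
for n,f in (('top',rt),('scene',rs),('both',lambda p:np.r_[rt(p),rs(p)])):
    r=least_squares(f,[.6,0,1.5]); print(n,r.x,np.degrees(r.x[2])); print(np.round(r.fun.reshape(-1,2),1).tolist())
p=r.x; np.save('foot.npy',p)
for n,P in dict(tab=(11,0,44),ridge=(-78,0,52),ridgeEnd=(-17,0,52)).items(): print(n,fpose(p,np.array([P])/1e3))
from plant import robot
o=robot.get_obs(); print(Ro.from_rotvec(o['orientation']).as_matrix().round(3))
E
```

```text
top [ 0.57029728 -0.03781676  1.42422064] 81.60183203252654
[[0.1, 0.8], [0.2, -0.6], [-0.4, 0.9], [0.6, -0.7], [0.0, 0.7], [0.1, -0.2], [-0.1, -0.4], [-0.5, -0.4]]
scene [ 0.57879118 -0.04055789  1.43362016] 82.14038434673701
[[1.5, 1.2], [2.1, -0.5], [-1.0, -1.3], [-0.3, -0.3], [-1.4, 0.5], [-0.3, 1.3], [-0.1, -0.8], [-0.7, -0.5]]
both [ 0.57355479 -0.03963855  1.42795715] 81.81591813675024
[[0.6, -0.1], [0.8, -1.5], [0.2, -0.4], [1.2, -1.9], [0.6, -0.3], [0.7, -1.3], [0.5, -1.5], [0.1, -1.5], [2.2, 0.2], [2.7, -1.6], [-0.0, -2.7], [0.7, -1.5], [-0.6, -0.7], [0.5, 0.2], [0.6, -2.0], [0.1, -1.7]]
tab [[ 0.57512068 -0.02875058  0.044     ]]
ridge [[ 0.56245118 -0.11684419  0.052     ]]
ridgeEnd [[ 0.57113477 -0.05646542  0.052     ]]
[[-0.001 -0.898  0.44 ]
 [-0.002  0.44   0.898]
 [-1.    -0.    -0.002]]
```

```bash
python3 - <<'E'
from fit import *
import cv2
for n in ('top','scene'):
    c=dict(np.load(n+'_cal.npz')); d=np.load(n+'0_d.npy')
    v,u=np.mgrid[:384,:512]; Xc=np.stack([u,v,np.ones_like(u)],-1)@np.linalg.inv(c['K']).T*d[...,None]
    X=(Xc-c['t'])@c['R']; np.save(n+'_X.npy',X)
    # height map of region
    m=(d>0)&(X[...,0]>0.0)&(X[...,0]<.8)&(X[...,1]>-.2)&(X[...,1]<.85)&(X[...,2]>.03)
    for y in np.arange(-.2,.85,.06):
        print(n,round(y,2),[ (lambda k: round(float(X[...,2][k].max()),2) if k.sum()>2 else 0)(m&(abs(X[...,1]-y)<.03)&(abs(X[...,0]-x)<.03)) for x in np.arange(.06,.8,.06)])
E
```

```text
top -0.2 [0, 0, 0, 0, 0, 0, 0, 0, 0, 0, 0, 0, 0]
top -0.14 [0, 0, 0, 0, 0, 0, 0, 0.04, 0.06, 0.06, 0, 0, 0]
top -0.08 [0.04, 0, 0, 0, 0, 0, 0, 0, 0.07, 0.06, 0, 0, 0]
top -0.02 [0.07, 0, 0, 0, 0, 0, 0, 0, 0.05, 0.05, 0, 0, 0]
top 0.04 [0.07, 0, 0, 0, 0, 0, 0, 0, 0.04, 0.04, 0.04, 0, 0]
top 0.1 [0, 0, 0, 0, 0, 0, 0, 0, 0.05, 0.05, 0.05, 0, 0]
top 0.16 [0, 0, 0, 0, 0, 0, 0, 0, 0, 0, 0, 0, 0]
top 0.22 [0, 0, 0, 0, 0, 0, 0, 0, 0, 0, 0, 0, 0]
top 0.28 [0, 0, 0, 0, 0, 0, 0, 0, 0, 0, 0, 0, 0]
top 0.34 [0, 0, 0, 0, 0, 0, 0, 0, 0, 0, 0, 0, 0]
top 0.4 [0, 0, 0, 0.68, 0.66, 0, 0, 0.17, 0.16, 0.16, 0, 0, 0]
top 0.46 [0, 0, 0, 0.66, 0.66, 0, 0, 0.17, 0.17, 0.15, 0.04, 0, 0]
top 0.52 [0, 0, 0, 0.35, 0.35, 0, 0, 0.16, 0.16, 0.16, 0.04, 0, 0.04]
top 0.58 [0, 0, 0.19, 0.41, 0.43, 0.39, 0, 0, 0, 0, 0, 0, 0.04]
top 0.64 [0, 0, 0.19, 0.24, 0.32, 0, 0, 0, 0, 0, 0, 0, 0.04]
top 0.7 [0, 0, 0.17, 0.18, 0.17, 0, 0, 0, 0, 0, 0, 0, 0.04]
top 0.76 [0, 0, 0, 0, 0, 0, 0, 0, 0, 0, 0, 0, 0]
top 0.82 [0, 0, 0, 0, 0, 0, 0, 0, 0, 0, 0, 0, 0]
scene -0.2 [0, 0, 0, 0, 0, 0, 0, 0, 0, 0, 0, 0, 0]
scene -0.14 [0, 0, 0, 0, 0
[... 265 characters left out ...]
.05, 0.05, 0, 0]
scene 0.16 [0, 0, 0, 0, 0, 0, 0, 0, 0, 0, 0, 0, 0]
scene 0.22 [0, 0, 0, 0, 0, 0, 0, 0, 0, 0, 0, 0, 0]
scene 0.28 [0, 0, 0, 0, 0, 0, 0, 0, 0, 0, 0, 0, 0]
scene 0.34 [0, 0, 0, 0, 0, 0, 0, 0, 0, 0, 0, 0, 0]
scene 0.4 [0, 0, 0, 0, 0, 0, 0, 0.16, 0.16, 0.16, 0.04, 0, 0]
scene 0.46 [0, 0, 0, 0, 0, 0, 0, 0.16, 0.16, 0.15, 0.04, 0, 0]
scene 0.52 [0, 0, 0, 0.35, 0.35, 0, 0, 0.16, 0.16, 0.15, 0.04, 0, 0.03]
scene 0.58 [0, 0, 0.18, 0.35, 0.46, 0.4, 0, 0, 0, 0, 0, 0, 0.03]
scene 0.64 [0, 0, 0, 0.23, 0.33, 0, 0, 0, 0, 0, 0, 0, 0.03]
scene 0.7 [0, 0, 0, 0.17, 0.17, 0, 0, 0, 0, 0, 0, 0, 0]
scene 0.76 [0, 0, 0, 0, 0, 0, 0, 0, 0, 0, 0, 0, 0]
scene 0.82 [0, 0, 0, 0, 0, 0, 0, 0, 0, 0, 0, 0, 0]
```

```bash
python3 - <<'E'
import cv2
a=cv2.imread("pics/top0.png")[150:370,0:150]; cv2.imwrite("pics/t1.png",cv2.resize(a,None,fx=3,fy=2.7,interpolation=cv2.INTER_CUBIC))
E
```

```text
(no output)
```

View pics/t1.png

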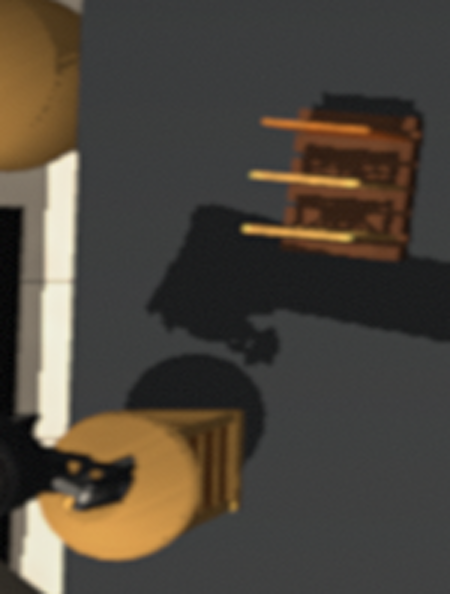

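```bash
python3 -m creep '0 0 0 -4 0 0 1; 0 0 0 -4 0 0 1; 0 0 0 -1 -3 -2.6 0;0 0 0 0 -3 -2.6 0;0 0 0 0 -3 -2.6 0'
python3 -m creep '0 0 0 0 -3 -2.6 0;0 0 0 0 -3 -2.6 0;0 0 0 0 -3 -2.6 0;0 0 0 0 -3 -2.6 0;0 0 0 0 -3 -2.6 0'
```

```text
t: 0.6
tool_pos: [0.3439, 0.4952, 0.3214]
orientation: [-0.868, 1.39, 0.868]
wrist_force: [0.8, 0.3, -0.4]
width: 0.0441
t: 1.1
tool_pos: [0.4213, 0.3119, 0.321]
orientation: [-0.867, 1.391, 0.867]
wrist_force: [0.0, 0.3, -0.1]
width: 0.0002
```

```bash
python3 -m creep '0.14 0 0 0 0 0 0;0.14 0 0 0 0 0 0;0.14 0 0 0 0 0 0;0.14 0 0 0 0 0 0;0.14 0 0 0 0 0 0'
python3 -m creep '0.14 0 0 0 0 0 0;0.14 0 0 0 0 0 0;0.14 0 0 0 0 0 0;0.14 0 0 0 0 0 0;0 0 0 0 0 0 0'
cat > tgt.py <<'E'
import sys
from fit import *
from plant import robot
from scipy.spatial.transform import Rotation as Ro
def delta(P,p=np.load('foot.npy')):
    o=robot.get_obs(); R=Ro.from_rotvec(o['orientation']).as_matrix()
    X=fpose(p,np.array([P])/1e3)[0]; Rt=np.column_stack([[0,0,-1],[np.cos(p[2]),np.sin(p[2]),0],[np.sin(p[2]),-np.cos(p[2]),0]])
    print('tcp',o['tool_pos'].round(4),'target',X.round(4),'tool shift cm',(R.T@(X-o['tool_pos'])*100).round(2),'turn',Ro.from_matrix(R.T@Rt).as_rotvec().round(4))
    f=fpose([0,0,-p[2]],np.array([o['tool_pos']-[p[0],p[1],0]]))[0]; print('tcp in foot mm',(f*1e3).round(1),'F',np.round(o['wrist_force'],2),'w',round(o['width'],4),'t',o['t'])
if __name__=='__main__': delta([float(a) for a in sys.argv[1:4]])
E
python3 tgt.py 11 0 150
```

```text
t: 1.6
tool_pos: [0.4209, 0.3134, 0.3209]
orientation: [-0.321, 1.548, 0.321]
wrist_force: [0.2, 0.1, -0.0]
width: 0.0004
t: 2.1
tool_pos: [0.4208, 0.3135, 0.3209]
orientation: [0.114, 1.568, -0.115]
wrist_force: [0.5, -0.2, 0.4]
width: 0.0003
tcp [0.4208 0.3135 0.3209] target [ 0.5751 -0.0288  0.15  ] tool shift cm [ 17.11 -31.6   20.26] turn [-0.0034 -0.0005  0.0007]
tcp in foot mm [327.8 201.5 320.9] F [ 0.52 -0.2   0.37] w 0.0003 t 2.1
```

```bash
python3 -m creep '0 0 0 1.2 -3.1 2 0;0 0 0 1.2 -3.1 2 0;0 0 0 1.2 -3.1 2 0;0 0 0 1.2 -3.1 2 0;0 0 0 1.2 -3.1 2 0'
python3 -m creep '0 0 0 1.2 -3.1 2 0;0 0 0 1.2 -3.1 2 0;0 0 0 1.2 -3.1 2 0;0 0 0 1.2 -3.1 2 0;0 0 0 1.2 -3.1 2 0'
python3 -m creep '0 0 0 0 0 0 0;0 0 0 0 0 0 0'
python3 tgt.py 11 0 100
python3 - <<'E'
from plant import robot
import cv2, numpy as np
k=robot.calibration("wrist"); np.savez("wrist1_cal.npz",**k)
c,d=robot.snapshot("wrist"); cv2.imwrite("pics/w1.png",cv2.resize(c[...,::-1],(768,576),interpolation=cv2.INTER_CUBIC)); np.save("wrist1_d.npy",d)
E
```

```text
t: 2.6
tool_pos: [0.4979, 0.1445, 0.2608]
orientation: [0.11, 1.568, -0.11]
wrist_force: [0.4, 0.8, -0.4]
width: -0.0001
t: 3.1
tool_pos: [0.5745, -0.0232, 0.2006]
orientation: [0.11, 1.568, -0.11]
wrist_force: [0.1, -0.2, -0.0]
width: -0.0
t: 3.3
tool_pos: [0.5739, -0.0229, 0.2007]
orientation: [0.113, 1.569, -0.114]
wrist_force: [0.2, 0.9, 0.1]
width: 0.0001
tcp [ 0.5739 -0.0229  0.2007] target [ 0.5751 -0.0288  0.1   ] tool shift cm [10.07 -0.56  0.22] turn [-0.0014 -0.0013  0.0005]
tcp in foot mm [ 16.7   2.1 200.7] F [0.16 0.91 0.08] w 0.0001 t 3.3
```

View pics/w1.png

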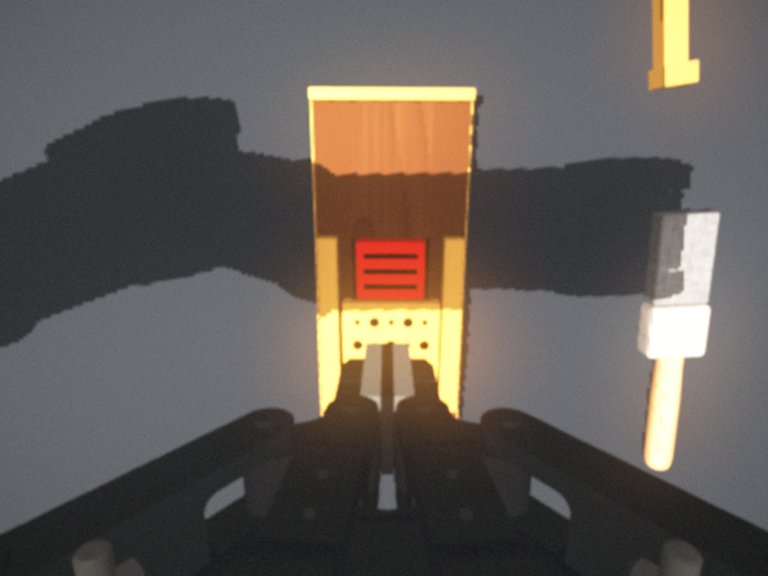

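The wrist view looks along foot +x. The end lip runs from (308,87) to (476,87), the tab corners are at (356,240), (426,239), (356,301) and (426,299), and the rail ends are at about y=238.

```bash
python3 - <<'E'
from fit import *
W=np.array([(120,48,44,308,88),(120,-48,44,476,88),(32,34,45,338,237),(32,-34,45,443,237),(30,22,44,356,240),(30,-22,44,426,239),(-8,22,44,356,301),(-8,-22,44,426,300)],float)
c=dict(np.load('wrist1_cal.npz'))
r=least_squares(lambda p:(proj(c,fpose(p,W[:,:3]/1e3))-crop(W[:,3:],(0,0),1.5)).ravel(),np.load('foot.npy'))
print(r.x,np.degrees(r.x[2]),r.fun.reshape(-1,2).round(1).tolist())
# z free check
g=least_squares(lambda p:(proj(c,fpose(p,W[:,:3]/1e3)+[0,0,p[3]])-crop(W[:,3:],(0,0),1.5)).ravel(),np.r_[np.load('foot.npy'),0])
print(g.x,g.fun.reshape(-1,2).round(1).tolist())
np.save('foot.npy',r.x)
E
python3 tgt.py 11 0 60
```

```text
[ 0.57414557 -0.03904966  1.42491894] 81.64184151084407 [[0.2, -0.9], [-0.7, -0.8], [-1.0, 0.7], [1.8, 0.9], [-0.1, 0.7], [0.1, 1.4], [0.6, -1.3], [-0.8, -0.6]]
[ 5.74136878e-01 -3.91700531e-02  1.42491651e+00 -1.13589497e-03] [[0.4, -0.6], [-0.9, -0.4], [-0.9, 0.7], [1.6, 0.8], [0.0, 0.6], [0.0, 1.3], [0.6, -1.5], [-0.9, -0.8]]
tcp [ 0.5739 -0.0215  0.201 ] target [ 0.5757 -0.0282  0.06  ] tool shift cm [14.1  -0.64  0.29] turn [ 0.0031 -0.0008 -0.0003]
tcp in foot mm [ 17.4   2.8 201. ] F [ 0.92  1.16 -0.08] w -0.0002 t 3.35
```

```bash
python3 -m creep '0 0 0 3.5 -0.3 0.15 0;0 0 0 3.5 -0.1 0.15 0;0 0 0 3.5 0 0 0;0 0 0 3 0 0 0;0 0 0 0 0 0 0'
python3 tgt.py 12 0 44
```

```text
t: 3.85
tool_pos: [0.5735, -0.0241, 0.0631]
orientation: [0.111, 1.575, -0.111]
wrist_force: [0.3, -0.4, -0.1]
width: -0.0
tcp [ 0.5735 -0.0241  0.0631] target [ 0.5759 -0.0272  0.044 ] tool shift cm [ 1.91 -0.27  0.29] turn [ 0.0052 -0.007   0.0004]
tcp in foot mm [14.7  2.8 63.1] F [ 0.31 -0.38 -0.12] w -0.0 t 3.85
```

```bash
python3 -m creep '0 0 0 0.6 -0.2 0.3 0;0 0 0 0.5 0 0 0;0 0 0 0.3 0 0 0;0 0 0 0.3 0 0 0;0 0 0 0.3 0 0 0'
python3 tgt.py 12 0 35
```

```text
t: 4.35
tool_pos: [0.5796, -0.0287, 0.0467]
orientation: [0.114, 1.567, -0.114]
wrist_force: [-0.6, 0.2, 0.2]
width: -0.0
tcp [ 0.5796 -0.0287  0.0467] target [ 0.5759 -0.0272  0.035 ] tool shift cm [ 1.17  0.09 -0.39] turn [ 0.001   0.001  -0.0004]
tcp in foot mm [11.1 -3.9 46.7] F [-0.6   0.22  0.17] w -0.0 t 4.35
```

```bash
python3 -m creep '0 0 0 0.1 0 -0.3 0;0 0 0 0.2 0 0 0;0 0 0 0.2 0 0 0;0 0 0 0.2 0 0 0;0 0 0 0.2 0 0 0'
python3 tgt.py 12 0 35
```

```text
t: 4.85
tool_pos: [0.5758, -0.0283, 0.0371]
orientation: [0.114, 1.569, -0.114]
wrist_force: [-2.9, -0.1, 3.6]
width: 0.0001
tcp [ 0.5758 -0.0283  0.0371] target [ 0.5759 -0.0272  0.035 ] tool shift cm [ 0.21  0.11 -0.01] turn [ 0.0008 -0.0009 -0.0001]
tcp in foot mm [10.9 -0.1 37.1] F [-2.85 -0.06  3.63] w 0.0001 t 4.85
```

```bash
python3 -m creep '0 0 0 0.1 0 0 0;0 0 0 0.1 0 0 0;0 0 0 0.1 0 0 0;0 0 0 0 0 0 0'
python3 tgt.py 12 0 35
```

```text
t: 5.25
tool_pos: [0.576, -0.0283, 0.035]
orientation: [0.114, 1.568, -0.114]
wrist_force: [-6.3, 0.7, 12.7]
width: -0.0001
tcp [ 0.576  -0.0283  0.035 ] target [ 0.5759 -0.0272  0.035 ] tool shift cm [ 0.    0.11 -0.03] turn [ 0.0007 -0.0007 -0.0005]
tcp in foot mm [10.9 -0.3 35. ] F [-6.28  0.71 12.74] w -0.0001 t 5.25
```

At z=35.0 mm the force is 12.7 N, well above the 4 N needed, so the tab is at its stop. Next I lift off and go behind the ridge.

```bash
python3 -m creep '0 0 0 -2 0 0 0;0 0 0 -4 0 0 0;0 0 0 -3 -3 0 0;0 0 0 0 -4 0 0;0 0 0 0 -4.5 0 0'
python3 -m creep '0 0 0 0 0 0 0'
python3 tgt.py -105 0 80
python3 - <<'E'
from plant import robot
import cv2, numpy as np
k=robot.calibration("wrist"); np.savez("wrist2_cal.npz",**k)
c,d=robot.snapshot("wrist"); cv2.imwrite("pics/w2.png",cv2.resize(c[...,::-1],(768,576),interpolation=cv2.INTER_CUBIC)); np.save("wrist2_d.npy",d)
E
```

```text
t: 5.75
tool_pos: [0.5615, -0.1423, 0.1256]
orientation: [0.111, 1.563, -0.111]
wrist_force: [1.0, -0.7, -0.5]
width: 0.0005
t: 5.85
tool_pos: [0.5586, -0.1504, 0.1253]
orientation: [0.118, 1.565, -0.125]
wrist_force: [-0.9, -0.7, -0.2]
width: 0.0005
tcp [ 0.5586 -0.1504  0.1253] target [ 0.5589 -0.1429  0.08  ] tool shift cm [ 4.52  0.76 -0.1 ] turn [-0.0091  0.003   0.0043]
tcp in foot mm [-112.4   -0.8  125.3] F [-0.92 -0.68 -0.19] w 0.0005 t 5.85
```

View pics/w2.png

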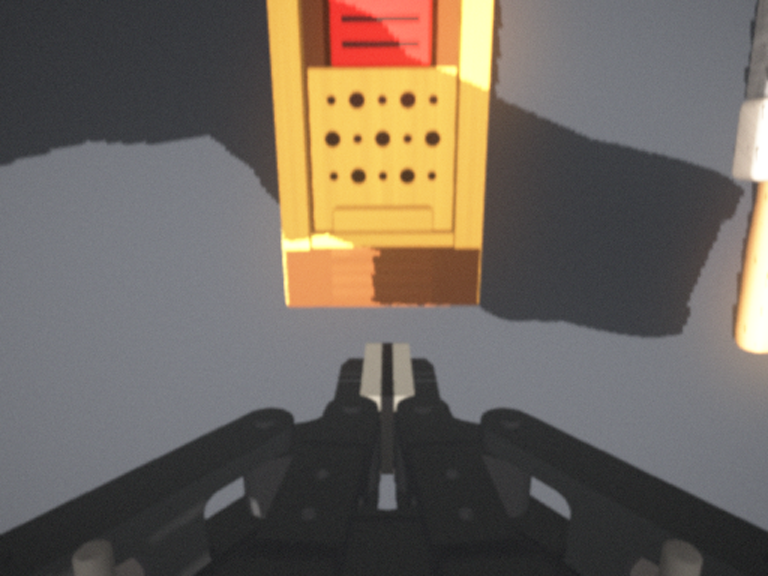

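```bash
python3 - <<'E'
from fit import *
c=dict(np.load('wrist2_cal.npz')); d=np.load('wrist2_d.npy'); p=np.load('foot.npy')
for n,(u,v) in dict(tab=(253,21),tab2=(240,35),plate=(255,80),plate2=(240,105),ridge=(255,145)).items():
    x=np.linalg.inv(c['K'])@[u,v,1]*np.median(d[v-1:v+2,u-1:u+2]); X=c['R'].T@(x-c['t']); print(n,(fpose([0,0,-p[2]],(X-[p[0],p[1],0])[None])*1e3).round(1))
E
python3 -m creep '0 0 0 3 0 0 0;0 0 0 3 0 0 0;0 0 0 1 0 0 0;0 0 0 0 0 0 0'
python3 tgt.py -97 0 49.5
```

```text
tab [[ 5.7  0.7 34.8]]
tab2 [[-2.5  9.4 34.8]]
plate [[-31.3  -0.2  44.3]]
plate2 [[-47.   10.   44.6]]
ridge [[-71.8   0.2  59.9]]
t: 6.3
tool_pos: [0.559, -0.141, 0.0529]
orientation: [0.113, 1.571, -0.113]
wrist_force: [-0.2, 0.3, -0.2]
width: 0.0001
tcp [ 0.559  -0.141   0.0529] target [ 0.56   -0.135   0.0495] tool shift cm [0.34 0.6  0.02] turn [ 0.0021 -0.0028 -0.0001]
tcp in foot mm [-103.     0.2   52.9] F [-0.24  0.28 -0.25] w 0.0001 t 6.3
```

Depth puts the tab top at 34.8 mm (fully in), the plate at 44.5 and the ridge at 59.9, all as expected. Now the push.

```bash
python3 -m creep '0 0 0 0.35 0.3 0 0;0 0 0 0 0.4 0 0;0 0 0 0 0.4 0 0;0 0 0 0 0.4 0 0;0 0 0 0 0.4 0 0'
python3 tgt.py 28 0 49.5
python3 -m creep '0 0 0 0 0.5 0 0;0 0 0 0 0.5 0 0;0 0 0 0 0.5 0 0;0 0 0 0 0.5 0 0;0 0 0 0 0.5 0 0'
python3 tgt.py 28 0 49.5
```

```text
t: 6.8
tool_pos: [0.5629, -0.1234, 0.0515]
orientation: [0.114, 1.566, -0.114]
wrist_force: [-0.4, -1.9, 1.7]
width: -0.0
tcp [ 0.5629 -0.1234  0.0515] target [ 0.5782 -0.0113  0.0495] tool shift cm [ 0.19 11.31 -0.1 ] turn [0.0007 0.0013 0.0003]
tcp in foot mm [-85.1  -1.1  51.5] F [-0.36 -1.9   1.68] w -0.0 t 6.8
t: 7.3
tool_pos: [0.566, -0.0982, 0.0508]
orientation: [0.114, 1.568, -0.114]
wrist_force: [-0.8, -1.1, 1.3]
width: -0.0001
tcp [ 0.566  -0.0982  0.0508] target [ 0.5782 -0.0113  0.0495] tool shift cm [ 0.13  8.77 -0.05] turn [ 0.0009 -0.0001  0.    ]
tcp in foot mm [-59.7  -0.6  50.8] F [-0.78 -1.15  1.34] w -0.0001 t 7.3
```

```bash
python3 - <<'E'
from plant import robot
import cv2
c,d=robot.snapshot("wrist"); cv2.imwrite("pics/w3.png",cv2.resize(c[...,::-1],(768,576),interpolation=cv2.INTER_CUBIC))
E
```

```text
(no output)
```

View pics/w3.png

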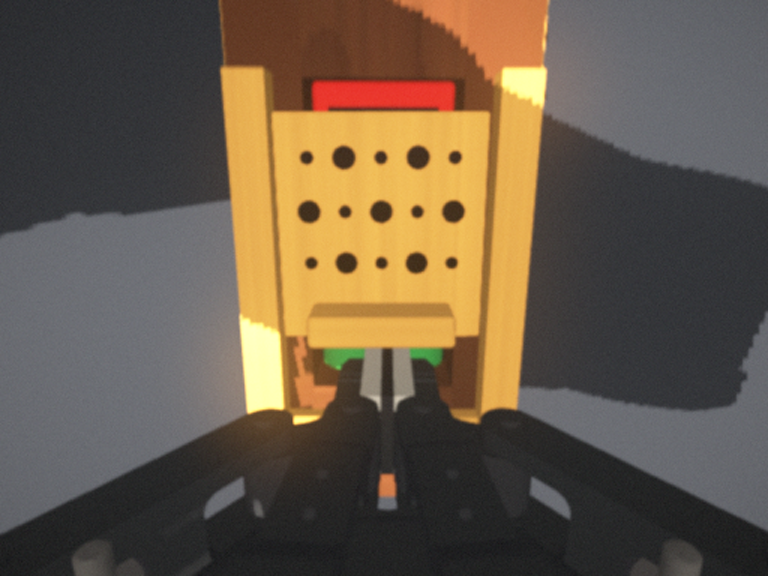

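The cover slides straight between the rails and over the tab, with the front edge at v≈112 and the bay showing green behind the ridge. I'll keep pushing.

```bash
python3 -m creep '0 0 0 0 0.6 0 0;0 0 0 0 0.6 0 0;0 0 0 0 0.6 0 0;0 0 0 0 0.6 0 0;0 0 0 0 0.6 0 0'
python3 -m creep '0 0 0 0 0.6 0 0;0 0 0 0 0.6 0 0;0 0 0 0 0.6 0 0;0 0 0 0 0.6 0 0;0 0 0 0 0.5 0 0'
python3 tgt.py 28 0 49.5
python3 - <<'E'
from plant import robot
import cv2
c,d=robot.snapshot("wrist"); cv2.imwrite("pics/w4.png",cv2.resize(c[...,::-1],(768,576),interpolation=cv2.INTER_CUBIC))
E
```

```text
t: 7.85
tool_pos: [0.5703, -0.0681, 0.0507]
orientation: [0.114, 1.568, -0.113]
wrist_force: [-0.4, -0.5, -0.1]
width: -0.0003
t: 8.35
tool_pos: [0.5746, -0.0396, 0.0508]
orientation: [0.114, 1.568, -0.114]
wrist_force: [0.5, -0.9, -0.5]
width: 0.0002
tcp [ 0.5746 -0.0396  0.0508] target [ 0.5782 -0.0113  0.0495] tool shift cm [ 0.13  2.84 -0.05] turn [ 0.0012 -0.0001 -0.0001]
tcp in foot mm [-0.4 -0.5 50.8] F [ 0.47 -0.88 -0.52] w 0.0002 t 8.35
```

View pics/w4.png

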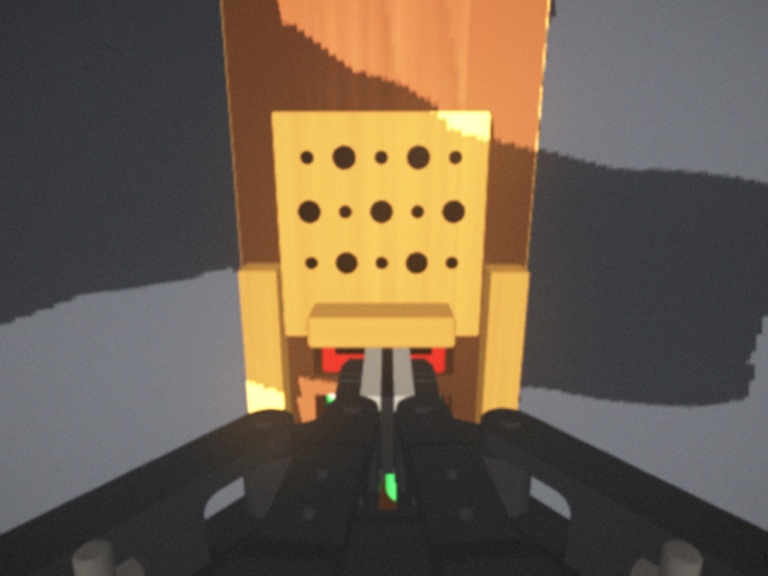

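```bash
python3 -m creep '0 0 0 0 0.5 0 0;0 0 0 0 0.5 0 0;0 0 0 0 0.5 0 0;0 0 0 0 0.5 0 0;0 0 0 0 0.4 0 0'
python3 tgt.py 28 0 49.5
python3 -m creep '0 0 0 0 0 0 0;0 0 0 0 -0.6 0 0;0 0 0 0 -1.4 0 0;0 0 0 -3 -2 0 0;0 0 0 -5 -2 0 0'
python3 -m creep '0 0 0 -5 -2 0 0;0 0 0 -4 -2 0 0;0 0 0 0 0 0 0'
python3 tgt.py 28 0 49.5
python3 - <<'E'
from plant import robot
import cv2, numpy as np
k=robot.calibration("wrist"); np.savez("wrist5_cal.npz",**k)
c,d=robot.snapshot("wrist"); cv2.imwrite("pics/w5.png",cv2.resize(c[...,::-1],(768,576),interpolation=cv2.INTER_CUBIC)); np.save("wrist5_d.npy",d)
c,d=robot.snapshot("scene"); cv2.imwrite("pics/scene5.png",c[...,::-1])
c,d=robot.snapshot("top"); cv2.imwrite("pics/top5.png",c[...,::-1])
E
```

```text
t: 8.9
tool_pos: [0.5781, -0.016, 0.0508]
orientation: [0.114, 1.568, -0.114]
wrist_force: [-0.5, -1.0, -0.5]
width: -0.0002
tcp [ 0.5781 -0.016   0.0508] target [ 0.5782 -0.0113  0.0495] tool shift cm [ 0.13  0.46 -0.06] turn [ 0.001   0.0001 -0.0001]
tcp in foot mm [23.4 -0.6 50.8] F [-0.54 -0.97 -0.53] w -0.0002 t 8.9
t: 9.4
tool_pos: [0.5668, -0.0764, 0.1257]
orientation: [0.114, 1.574, -0.116]
wrist_force: [0.3, 0.1, 0.5]
width: -0.0001
t: 9.7
tool_pos: [0.5659, -0.119, 0.2198]
orientation: [0.118, 1.557, -0.12]
wrist_force: [0.3, -0.0, -0.7]
width: 0.0
tcp [ 0.5659 -0.119   0.2198] target [ 0.5782 -0.0113  0.0495] tool shift cm [17.02 10.84 -0.6 ] turn [-0.0064  0.0107  0.0006]
tcp in foot mm [-80.3  -3.5 219.8] F [ 0.28 -0.04 -0.67] w 0.0 t 9.7
```

View pics/w5.png

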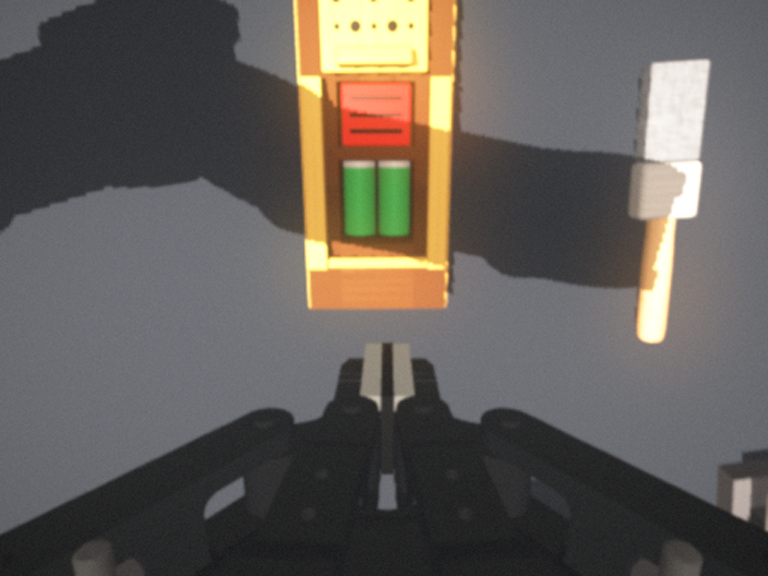

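View pics/scene5.png

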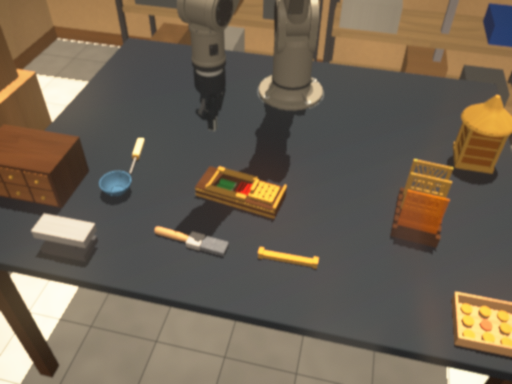

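The bay is fully open, with both cells visible at (360,200) and (395,200). The cover lies on the ledge beyond the tab, and the bystanders look unmoved. I'll check its pose and flatness by depth.

```bash
python3 - <<'E'
from fit import *
import cv2
c=dict(np.load('wrist5_cal.npz')); d=np.load('wrist5_d.npy'); p=np.load('foot.npy')
v,u=np.mgrid[:384,:512]
X=((np.stack([u,v,np.ones_like(u)],-1)@np.linalg.inv(c['K']).T*d[...,None])-c['t'])@c['R']
F=fpose([0,0,-p[2]],X.reshape(-1,3)-[p[0],p[1],0])*1e3
for x in (-45,11,39,43,50,55,60,65): print(x,[ (lambda k: round(float(np.median(F[k,2])),1) if k.any() else None)((abs(F[:,0]-x)<2)&(abs(F[:,1]-y)<3)) for y in (-27,-12,0,12,27)])
r=F[(F[:,2]>56)&(F[:,2]<64)&(abs(F[:,1])<25)&(F[:,0]>0)]; print('ridge x',np.percentile(r[:,0],[2,98]),'y',np.percentile(r[:,1],[2,98]))
a=cv2.imread('pics/top0.png').astype(int);b=cv2.imread('pics/top5.png').astype(int)
m=(abs(a-b).max(2)>60).astype('uint8'); n,l,s,ce=cv2.connectedComponentsWithStats(m); print(s[1:][s[1:,4]>8])
E
```

```text
-45 [34.0, 29.7, 23.0, 29.5, 32.9]
11 [34.0, 35.2, 35.2, 35.0, 33.4]
39 [45.2, 59.8, 60.0, 59.8, 45.0]
43 [44.8, 60.0, 59.9, 59.9, 45.2]
50 [44.9, 44.9, 44.8, 44.9, 45.2]
55 [44.5, 45.0, 44.8, 44.7, 45.0]
60 [45.1, 45.0, 45.0, 45.3, 45.0]
65 [44.8, 45.0, 45.0, 44.9, 45.1]
ridge x [36.40511014 46.3177662 ] y [-19.47889069  21.9042068 ]
[[ 290  143   29   11  146]
 [ 265  174   87  178 6784]
 [ 241  194   26   24  515]
 [   4  304   41   35  756]
 [ 277  359   37   25  346]
 [   4  363   17   21  273]
 [ 240  369    5    7   24]
 [ 288  373   11   11   76]
 [ 259  376   28    8  128]
 [ 239  380    4    4   13]]
```

View pics/top5.png

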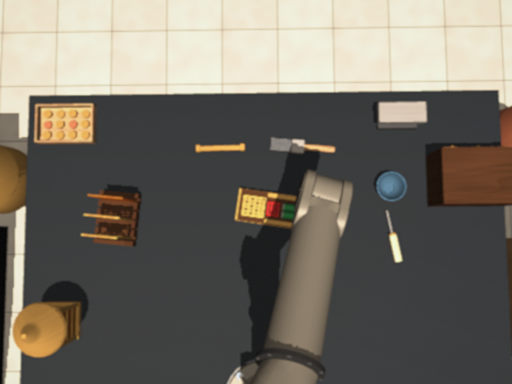

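```bash
python3 -m creep '0 0 0 0 0 0 0;0 0 0 0 0 0 0'; python3 -c "
from plant import robot; print(robot.hand_in())"
```

```text
t: 10.05
tool_pos: [0.5632, -0.1119, 0.2121]
orientation: [0.113, 1.571, -0.113]
wrist_force: [-0.2, 0.4, -0.3]
width: 0.0004
the job is handed in; nothing more can be done
None
```

The battery bay is open and the job is handed in at about 10 s, well under the 40 s limit. I pressed the red tab with shut fingertips to its stop, at 12.7 N with the tip 35.0 mm above the foot's underside. Then I pushed the cover by its thumb ridge along the rails and over the tab, lifted the arm clear and stopped.

What the last checks showed:
- **Tab:** depth read its top at about 35 mm, so it is fully in.
- **Cover:** its centre is at x ≈ 69–70 mm in the foot's frame, flat (plate top 44.5–45.3 mm everywhere measured). It lies wholly on the ledge and short of the end lip.
- **Bay:** it is fully open, with both green cells visible.
- **Bystanders:** none showed visible movement. Comparing the top pictures before and after, the only change on one of them was at the brush's edge, which I took to be the arm's shadow.
- **Foot position:** the first fits from the top and scene cameras differed by about 8 mm. I used the wrist-camera fit instead, and the later depth readings agreed with it to within 1–2 mm.

No check failed.

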